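# Size a gold ring on the ring stick

### The job

Check the gold ring's size: drop it over the tip of the ring stick standing in its wooden stand and slide it down until the taper stops it, then let go of it. Then take hold of the stick, not the ring, draw it up out of the stand and turn it level with the ring still seated on it, and finish holding it like that, still, with the whole stick at least 15 cm above the bench so the mark can be read. Leave the silver ring, the hammer, the jar and the ring clamp where they are.

Things in the scene. Friction and masses are not known exactly. Their poses are not given: they have to be found in the camera images.
- gold_ring: plain wide gold-coloured band lying flat on the leather pad: outer diameter 22 mm, bore 17 mm, 7 mm wide, 14 g. Origin at the centre of its underside as it lies; z is the bore's axis. The silver-coloured ring of the same size on the same pad is not this one
- gold_ring_center (a point): centre of the gold ring (middle of its bore, 3.5 mm above the origin)
- stick: ring-sizing stick, 270 mm long, 0.14 to 0.24 kg, standing loose and upright in its stand, tip up. Origin at the centre of its butt, z along its axis to the tip. From the butt: walnut handle, 28 mm diameter up to 60 mm, narrowing to a 27 mm brass ferrule that ends at 85 mm, then a bright aluminium taper with dark size marks. Centre of mass about 123 mm from the butt
- stick_tip (a point): middle of the stick's tip, 270 mm from the butt. The taper runs straight from 24.5 mm diameter at 85 mm to 12 mm at the tip. It stops the gold ring with the ring's centre 191 to 199 mm from the butt; the ring then stays there by friction while the stick is turned gently, tip not pointing down
- stand: oak block 90 x 90 mm, 60 mm high, on a walnut foot 130 x 90 x 10 mm, screwed to the bench. A round upright hole in its middle, 29.2 mm wide and 50 mm deep, holds the stick's handle; the stick's butt stands on the hole's floor 10 mm above the bench. Origin at the centre of the underside, on the hole's axis, z up
- pad: fixed dark green leather pad, 110 x 170 mm, 4 mm thick, origin at the centre of its underside; the gold and the silver ring lie flat on it, 75 to 115 mm apart, either one left or right
- silver_ring: silver-coloured ring, same shape and size as the gold one, lying on the pad; leave it alone. Origin at the centre of its underside
- hammer: small hammer with a wooden handle lying on the bench beyond the work, about 240 mm long; leave it alone. Origin between head and handle end, on the underside
- jar: amber glass jar with a black cap, 52 mm wide, 62 mm high, at the left; leave it alone. Origin at the centre of its underside
- ring_clamp: wooden ring clamp, about 170 mm long, 30 mm wide, 21 mm high, lying on the bench at the right; leave it alone. Origin at the centre of its underside
Things that resemble listed ones, but are neither listed nor needed, are in the scene too. Of the things like the stand, leave any that is pink; of the rest the smaller one is meant.

How it is judged:
On the way, in this order (a step that is already met when the one before it is completed fails the run):
1. the gold ring sits down on the taper where it stops, let go, with the stick still standing in its stand (z of gold_ring_center in the frame of stick between 0.183 and 0.205 m and x of gold_ring_center in the frame of stick between -0.005 and 0.005 m and y of gold_ring_center in the frame of stick between -0.005 and 0.005 m and angle between the z axis of gold_ring and the z axis of stick, either way round below 0.3 rad and contact force between gold_ring and the fingers below 0.05 N and height (world z) of stick below 0.016 m and angle between stick's own z axis and vertical below 0.1 rad), for 0.2 s.
2. the stick is drawn up clear of its stand with the ring on it (height (world z) of stick above 0.063 m and contact force between stick and stand below 0.05 N and contact force between stick and the fingers above 1 N and z of gold_ring_center in the frame of stick between 0.18 and 0.208 m and x of gold_ring_center in the frame of stick between -0.005 and 0.005 m and y of gold_ring_center in the frame of stick between -0.005 and 0.005 m and angle between the z axis of gold_ring and the z axis of stick, either way round below 0.3 rad), for 0.1 s.
At the end, for the whole second after the job is handed in: Stick held still (under 30 mm/s, 0.15 rad/s) by the gripper alone, within 20 degrees of level, both ends over 12 cm above the bench; gold ring still seated round the taper, its centre 180 to 208 mm from the butt (183 to 205 mm when let go), not touched by the fingers (angle between stick's own z axis and vertical between 1.22 and 1.92 rad and height (world z) of each of stick, stick_tip above 0.12 m and contact force between stick and the fingers above 1 N and contact force between stick and stand below 0.05 N and contact force between gold_ring and the fingers below 0.05 N and linear speed of stick below 0.03 m/s and angular speed of stick below 0.15 rad/s and z of gold_ring_center in the frame of stick between 0.18 and 0.208 m and x of gold_ring_center in the frame of stick between -0.005 and 0.005 m and y of gold_ring_center in the frame of stick between -0.005 and 0.005 m and angle between the z axis of gold_ring and the z axis of stick, either way round below 0.3 rad); the arm keeps its last pose, push and grip.
It fails at once if the silver ring is shifted more than 15 mm (distance of silver_ring from where it was at the start of the episode above 0.015 m).
It fails at once if the hammer is shifted more than 15 mm (distance of hammer from where it was at the start of the episode above 0.015 m).
It fails at once if the jar is shifted more than 15 mm (distance of jar from where it was at the start of the episode above 0.015 m).
It fails at once if the ring clamp is shifted more than 15 mm (distance of ring_clamp from where it was at the start of the episode above 0.015 m).
It also fails if it takes over 70 s, if anything falls off the work surface, if the arm or the gripper's body presses on something with over 40 N, if the wrist force passes 120 N, or if a joint passes its speed limit or range.

### The arm

A 6-joint arm with a two-finger parallel gripper is mounted at the origin on the work surface. World frame = base frame: x ahead of the robot, y to its left, z up, the work surface at z = 0. Lengths are in m, angles in rad, forces in N, time in s.
With the tool pointing down it reaches from about 0.275 to 0.825 m from the base axis. Payload 4.9 kg.
Tool frame: the origin (TCP) lies between the finger pads; the fingertips stand 17 mm ahead of it and the grasp point (between the pads) lies 2 mm behind it (r.tip_extent is the distance from the TCP to the fingertips, in m); z points along the fingers, y is the line along which they close (so a half turn about z gives the same grasp; the last joint's range is limited). The gripper opens to 85 mm and grips with 20 to 120 N. Pads are 22 mm wide; open, the fingers measure 114 mm over their backs; the gripper's body (76 mm by 85 mm) begins 54 mm behind the grasp point. The pads swing forward as they close: fully open they stand 13 mm farther back than shut.
Start: joints at [1.141, 0.326, -0.193, 1.052, 0, 1.437], TCP at [0.16, 0.526, 0.248] pointing down, gripper open.
Joint ranges: [-2.65, 2.65], [-0.97, 1.79], [-1.3, 1.35], [-1.93, 2.1], [-1.47, 1.37], [-3.14, 3.14]. Speed limits (rad/s): [2.57, 2.57, 3.14, 3.14, 3.14, 3.14].

### API

Orientations are given as a unit quaternion [x, y, z, w].
In Python, from cell import r, eyes, sign_off gives the robot as it stands.
- The arm moves only by the tool step_arm, never from a script. Its argument "steps" is a list that holds one entry, the list of rows, each a list of 4 numbers: the shift along the tool's x, y, z in mm, then the turn about the tool's z in degrees. A call has 1 to 8 rows; each row is the pose to reach, as a shift and turn from the pose commanded when the call began, along the tool's axes at that moment; what a row does not reach only later rows make up. A row lasts 1/12 s, in which the tool goes at most 41.7 mm and 7.16 degrees, less where a joint would pass 70% of its speed; a pose out of reach is approached as far as the arm can. A call with a gripper value outside its range is refused whole. "claw" is the opening, from 0 (shut) to 1 (fully open), set as the call begins (left out, the last holds). The fingers move at their own pace and stop on an object; "newtons" is the grip in N (left out, the last holds). Time passes only in rows, so rows that repeat a pose let the fingers close. It gives the time, the measured TCP pose, the force, the opening and the grip force at its end, in the units of the state.
- r.state(): the state, without advancing time (a new reading comes with each control period).
- eyes.grab_frame(name): name is "scene" or "top" or "wrist"; returns the picture (420x560x3 uint8, blue, green, red); there is no depth.
- eyes.calibration(name): a dict with "K" (3x3 intrinsics, pixels), "extrinsics" (4x4, takes a point from world to camera coordinates). Camera axes: x right, y up, looking along -z (the intrinsics and any distortion apply to the point x, -y, -z); pixel columns grow to the right and rows downward; lengths in m; the calibration is good to about 2 mm. A picture is of the moment at which its call begins: read the wrist's pose just before it. calibration takes no time and is no camera call; for the wrist camera it gives the pose at the moment of the call.
- sign_off(): hands the job in; it is judged then, once.
The state is a dict: "time": time; "q": joint angles; "joint_velocities": joint speeds; "joint_torque": joint torques, N m; "ee_pos": TCP position; "orientation": TCP orientation; "wrist_force": force on the tool from outside, world axes, zero at the start; "moment": the same for the moment, N m; "grip_width": opening from 0.0 (shut) to 1.0 (fully open); "grip_force": force on a finger pad.
Only numpy, scipy, OpenCV 4.12 (cv2) and the standard library are available. Lean on these libraries where they do the work, as an engineer would, in place of code of your own. Each camera call takes 0.05 s, during which the arm holds its last target. There are 200 camera calls.

## Working session

There is one attempt and no reset: what is moved stays moved. The work goes in short steps, Python scripts to look and compute and a tool call to move; the robot and the scene stay as the last step left them, time stands still between calls to the robot, and variables do not carry over. Pictures are saved under pics/ and viewed, at most 10 in all, crops included, and the job is handed in when it is done.

Besides the shell and the picture viewer there is one more tool, called after ">>>" as name(argument=value, ...) on one line, values as JSON. step_arm: Moves the arm, as the interface text tells. Its arguments: {"type":"object","properties":{"steps":{"type":"array","items":{"type":"array","items":{"type":"array","items":{"type":"number"}}}},"claw":{"type":"number"},"newtons":{"type":"number"}},"required":["steps"]}

```bash
ls; mkdir -p pics; cat > h.py <<'E'
import numpy as np,cv2
from cell import r,eyes,sign_off
def cal(n):
    c=eyes.calibration(n); return np.array(c['K']),np.array(c['extrinsics']),c
def proj(n,P,c=None):
    K,E,_=c or cal(n); p=(E@np.c_[np.atleast_2d(P),np.ones(len(np.atleast_2d(P)))].T)[:3]
    q=K@np.array([p[0],-p[1],-p[2]]); return (q[:2]/q[2]).T
def ray(n,uv,c=None):
    K,E,_=c or cal(n); d=np.linalg.solve(K,[uv[0],uv[1],1]); d=np.array([d[0],-d[1],-d[2]])
    R=E[:3,:3]; return -R.T@E[:3,3], R.T@d
def onz(n,uv,z,c=None):
    o,d=ray(n,uv,c); return o+d*(z-o[2])/d[2]
E
python3 - <<'E'
from h import *
for n in('scene','top'):
    cv2.imwrite(f'pics/{n}0.png',eyes.grab_frame(n)); print(eyes.calibration(n))
print(r.state())
E
```

```text
pics
{'K': array([[452.28864551,   0.        , 271.09626814],
       [  0.        , 452.28864551, 204.87676962],
       [  0.        ,   0.        ,   1.        ]]), 'extrinsics': array([[ 0.1657751 ,  0.98603017,  0.01622092, -0.10206551],
       [-0.71961564,  0.10970502,  0.68565162,  0.23561545],
       [ 0.67429366, -0.12533679,  0.72774909, -1.61051525],
       [ 0.        ,  0.        ,  0.        ,  1.        ]])}
{'K': array([[404.84958722,   0.        , 284.05941538],
       [  0.        , 404.84958722, 208.39928285],
       [  0.        ,   0.        ,   1.        ]]), 'extrinsics': array([[ 2.97285176e-02, -9.99556130e-01, -1.93848825e-03,
         7.18255356e-04],
       [ 9.96578707e-01,  2.94902290e-02,  7.72088549e-02,
        -5.49382647e-01],
       [-7.71174177e-02, -4.22716091e-03,  9.97013057e-01,
        -1.20267363e+00],
       [ 0.00000000e+00,  0.00000000e+00,  0.00000000e+00,
         1.00000000e+00]])}
{'time': 0.1, 'q': array([ 1.14081986e+00,  3.26890627e-01, -1.93484325e-01,  1.05201634e+00,
        8.12436711e-06,  1.43660664e+00]), 'joint_velocities': array([-0.00070329, -0.00110876,  0.00499927, -0.00041676, -0.00070099,
       -0.00112805]), 'joint_torque': array([ 1.16361771e-03, -4.44239938e+01,  2.63038141e+01,  7.95044296e-03,
       -7.65522122e-05,  1.13250582e-06]), 'ee_pos': array([0.16009102, 0.52566022, 0.2475686 ]), 'orientation': array([ 1.47354806e-01,  9.89083376e-01, -7.64835826e-04, -2.25887171e-04]), 'wrist_force': array([-0.82193491,  0.54811387,  0.07049907]), 'moment': array([0.01727802, 0.01713807, 0.00878197]), 'grip_force': 0.0, 'grip_width': 1.000718110947164}
```

View pics/scene0.png

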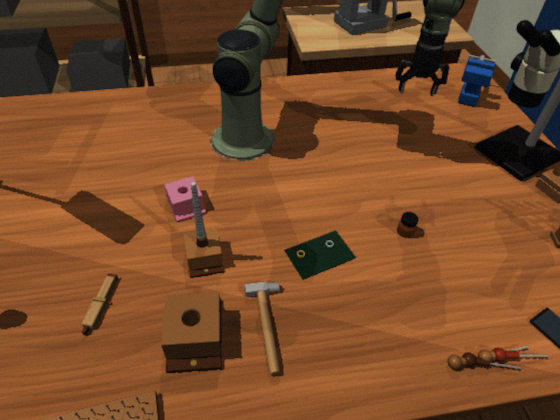

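View pics/top0.png

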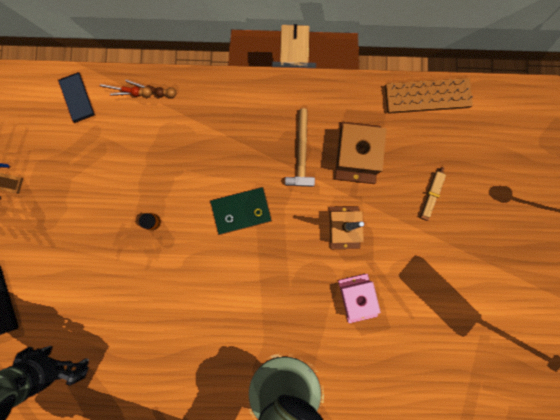

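The possible gold rings are the gold band at top (258,212) and the silver one at (229,218). The possible stands are the small oak one holding the stick at top (346,228), the big oak one at (361,148) and the pink one at (360,300). I choose the gold band and the small oak stand, and will check both in a close crop.

```bash
python3 - <<'E'
from h import *
t=cv2.imread('pics/top0.png'); s=cv2.imread('pics/scene0.png')
a=cv2.resize(t[180:260,205:375],None,fx=4,fy=4,interpolation=cv2.INTER_CUBIC)
b=cv2.resize(s[175:285,175:345],None,fx=4,fy=4,interpolation=cv2.INTER_CUBIC)
im=np.vstack([a,b[:,:]]); im=cv2.resize(im,None,fx=.79,fy=.79); print(im.shape)
cv2.imwrite('pics/crop1.png',im)
for n,g,si in(('top',(258,212),(229,218)),('scene',(300,254),(329.5,244))):
    print(n,onz(n,g,.0075),onz(n,si,.0075))
w=eyes.grab_frame('wrist');cv2.imwrite('pics/w0.png',w)
K,E,_=cal('wrist');print(K,-E[:3,:3].T@E[:3,3],E[:3,:3])
E
```

```text
(600, 537, 3)
top [0.53679756 0.09632804 0.0075    ] [0.51583178 0.18418257 0.0075    ]
scene [0.53818124 0.09417797 0.0075    ] [0.5164865  0.18416559 0.0075    ]
[[364.81879691   0.         279.69289531]
 [  0.         364.81879691 206.04115004]
 [  0.           0.           1.        ]] [0.08427195 0.54978773 0.37358977] [[ 0.2911613   0.95667182 -0.00202933]
 [-0.90919281  0.27604993 -0.31171279]
 [-0.29764665  0.09260376  0.9501742 ]]
```

View pics/crop1.png

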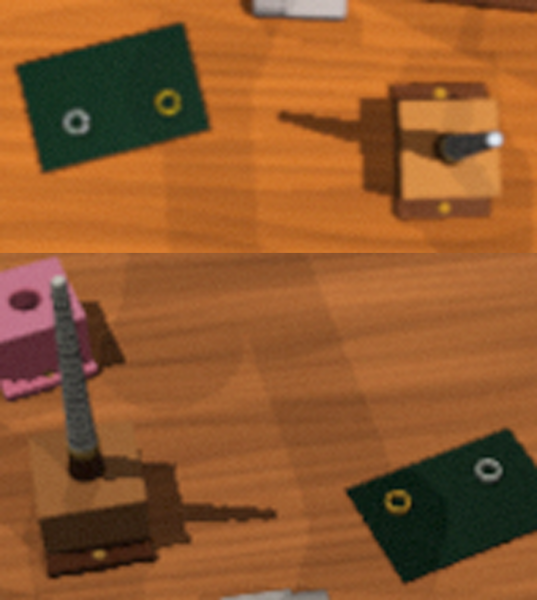

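The crop confirms it: gold ring at top (258,212), silver at (229,218), and the stick in the small oak stand with its tip at top (361.6,224) and scene (193.4,184). Moving above the gold ring now.

>>> step_arm(steps=[[[-60,-38,0,7],[-120,-75,0,14],[-180,-112,0,21],[-240,-150,0,28],[-300,-187,0,35],[-360,-225,10,42],[-420,-262,20,49],[-486,-303,30,56]]], claw=0.6)

```text
time: 0.82
ee_pos: [0.3801, 0.2734, 0.2397]
orientation: [0.597, 0.802, 0.0, 0.0]
wrist_force: [0.0, 0.4, 0.0]
grip_width: 0.595
grip_force: 0.0
```

```bash
cat >> h.py <<'E'
from scipy.spatial.transform import Rotation as Ro
def to(P,yang=None):
    s=r.state(); R=Ro.from_quat(s['orientation']).as_matrix(); d=R.T@(np.array(P)-s['ee_pos'])*1000
    a=np.degrees(np.arctan2(R[1,1],R[0,1])); t=None if yang is None else (a-yang+90)%180-90
    print('t',round(s['time'],2),'pos',s['ee_pos'].round(4),'yang',a.round(1),'zt',R[:,2].round(3),'| shift',d.round(1),'turn',t,'q6',s['q'][5].round(2),'grip',s['grip_width'],s['grip_force'],'F',np.round(s['wrist_force'],1))
E
python3 - <<'E'
from h import *
to([.5375,.095,.15],13)
n='top';print(onz(n,(361.6,224),.28),onz('scene',(193.4,184.2),.28))
E
```

```text
t 0.82 pos [0.3801 0.2734 0.2397] yang 16.7 zt [ 0.  0. -1.] | shift [-216.2   99.4   89.7] turn 3.716178523488864 q6 1.74 grip 0.5954520466837876 0.0 F [0.  0.4 0. ]
[ 0.49741807 -0.1692014   0.28      ] [ 0.50207757 -0.16793853  0.28      ]
```

>>> step_arm(steps=[[[-35,16,15,4],[-70,32,30,4],[-105,48,45,4],[-140,64,60,4],[-176,81,75,4],[-216,99,90,4],[-216,99,115,4],[-216,99,115,4]]])

```text
time: 1.48
ee_pos: [0.5361, 0.0951, 0.1203]
orientation: [0.624, 0.782, -0.002, -0.002]
wrist_force: [-2.3, 0.2, -0.5]
grip_width: 0.602
grip_force: 0.0
```

```bash
python3 - <<'E'
from h import *
to([.5375,.095,.1],13)
c=cal('wrist');w=eyes.grab_frame('wrist');cv2.imwrite('pics/w1.png',w)
h=cv2.cvtColor(w,cv2.COLOR_BGR2HSV)
p=proj('wrist',[[.5375,.095,.0075],[.516,.184,.0075]],c);print(p)
E
```

```text
t 1.48 pos [0.5361 0.0951 0.1203] yang 12.8 zt [-0.006 -0.001 -1.   ] | shift [-0.5  1.5 20.3] turn -0.1940552116503227 q6 1.39 grip 0.6016448577100374 0.0 F [-2.3  0.2 -0.5]
[[281.625564   209.47269527]
 [279.90493417  67.89151061]]
```

View pics/w1.png

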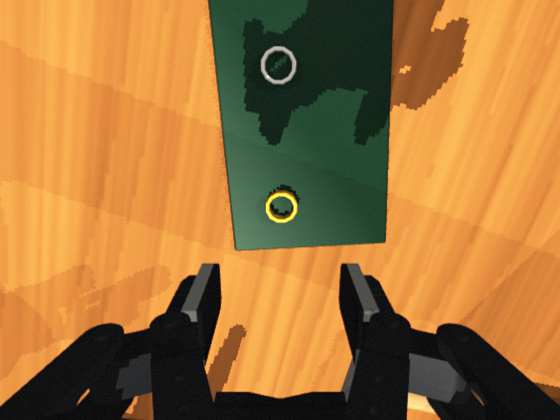

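The wrist view shows the gold ring centred at (282,207), below the silver one at (278,65). I'll refine its position from this view and move straight down.

```bash
python3 - <<'E'
from h import *
w=cv2.imread('pics/w1.png');h=cv2.cvtColor(w,cv2.COLOR_BGR2HSV)
m=cv2.inRange(h,(22,120,120),(36,255,255));m[:, :260]=0;m[:,305:]=0;m[:185]=0;m[230:]=0
v,u=np.nonzero(m);e=((u.min()+u.max())/2,(v.min()+v.max())/2);print(e,len(u),u.min(),u.max(),v.min(),v.max())
P=onz('wrist',e,.0095);print(P)
to([P[0],P[1],.0225],13)
E
```

```text
(np.float64(281.5), np.float64(207.5)) 337 266 297 193 222
[0.5362388 0.0978713 0.0095   ]
t 1.53 pos [0.5353 0.0965 0.122 ] yang 12.9 zt [-0.006  0.    -1.   ] | shift [ 1.   1.9 99.5] turn -0.08591710851072776 q6 1.39 grip 0.5967119661521298 0.0 F [ 0.2  0.  -0.4]
```

>>> step_arm(steps=[[[1,2,35,0],[1,2,65,0],[1,2,80,0],[1,2,80,0],[1,2,80,0],[1,2,80,0]]], claw=0.4, newtons=20)

```text
time: 2.03
ee_pos: [0.5398, 0.0999, 0.0464]
orientation: [0.622, 0.783, 0.001, 0.001]
wrist_force: [0.2, 0.6, -0.2]
grip_width: 0.401
grip_force: 0.0
```

```bash
python3 - <<'E'
from h import *
print(r.tip_extent, [x for x in dir(r) if x[0]!='_'])
c=cal('wrist');to([.536,.0978,.0225],13)
w=eyes.grab_frame('wrist')
h=cv2.cvtColor(w,cv2.COLOR_BGR2HSV)
m=cv2.inRange(h,(22,120,120),(36,255,255));n,l,st,ce=cv2.connectedComponentsWithStats(m)
for i in np.argsort(-st[1:,4])[:4]+1:
    b=st[i];e=(b[0]+b[2]/2-.5,b[1]+b[3]/2-.5);print(b,onz('wrist',e,.0095,c))
E
```

```text
0.017 ['IKError', 'state', 'tip_extent']
t 2.03 pos [0.5398 0.0999 0.0464] yang 13.1 zt [ 0.002  0.    -1.   ] | shift [-1.2 -4.2 23.9] turn 0.12187034056641721 q6 1.39 grip 0.4006525362063387 0.0 F [ 0.2  0.6 -0.2]
[  418     0   142   328 26021] [0.62194988 0.16747063 0.0095    ]
[ 132    0   51  263 4292] [0.4740147  0.14786125 0.0095    ]
[ 236  312   70   85 3621] [0.54882046 0.04286661 0.0095    ]
[  62    0   31  105 2345] [0.43791087 0.17240605 0.0095    ]
```

```bash
python3 - <<'E'
from h import *
c=cal('wrist');to([.536,.0978,.0225],13)
w=eyes.grab_frame('wrist')
p=proj('wrist',[.536,.0978,.0095],c)[0];print(p)
cv2.imwrite('pics/w2.png',w)
E
```

```text
t 2.08 pos [0.5402 0.0997 0.0467] yang 13.1 zt [ 0.003  0.    -1.   ] | shift [-0.9 -4.6 24.1] turn 0.10609271847022228 q6 1.39 grip 0.3993973168599092 0.0 F [-0.  -0.2 -0.1]
[268.84096956 259.40200643]
```

View pics/w2.png

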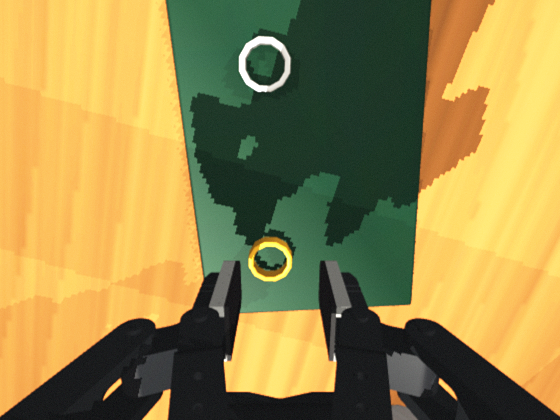

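The gold ring is at (271,258), just ahead of the jaws and about 4 mm to the left of their midline at u≈281. I'll shift y by −4 mm, go down and close.

>>> step_arm(steps=[[[-1,-4,10,0],[-1,-4,20,0],[-1,-4,24,0],[-1,-4,24,0],[-1,-4,24,0],[-1,-4,24,0],[-1,-4,24,0]]])

```text
time: 2.72
ee_pos: [0.5354, 0.0972, 0.0208]
orientation: [0.622, 0.783, 0.0, 0.0]
wrist_force: [1.0, 0.0, -0.4]
grip_width: 0.397
grip_force: 0.0
```

```bash
python3 - <<'E'
from h import *
to([.536,.0978,.0225],13)
E
```

```text
t 2.72 pos [0.5354 0.0972 0.0208] yang 13.1 zt [ 0.  0. -1.] | shift [ 0.4  0.7 -1.7] turn 0.051506353573543606 q6 1.39 grip 0.3974513021976766 0.0 F [ 1.   0.  -0.4]
```

>>> step_arm(steps=[[[0,0,-1,0],[0,0,-1,0],[0,0,-1,0],[0,0,-1,0],[0,0,-1,0],[0,0,-1,0]]], claw=0.0, newtons=25)

```text
time: 3.22
ee_pos: [0.5353, 0.0972, 0.0218]
orientation: [0.622, 0.783, 0.0, 0.0]
wrist_force: [-1.9, 0.8, 4.6]
grip_width: 0.235
grip_force: 24.7
```

>>> step_arm(steps=[[[0,0,-20,0],[0,0,-60,0],[0,0,-100,0],[0,0,-140,0],[0,0,-140,0]]])

```text
time: 3.63
ee_pos: [0.54, 0.0975, 0.1691]
orientation: [0.622, 0.783, 0.004, 0.005]
wrist_force: [2.1, -0.2, -0.4]
grip_width: 0.231
grip_force: 24.6
```

```bash
python3 - <<'E'
from h import *
to([.5,-.169,.36],13)
c=cal('wrist')
w=eyes.grab_frame('wrist');cv2.imwrite('pics/w3.png',cv2.resize(w[180:400,150:410],None,fx=2,fy=2))
E
```

```text
t 3.63 pos [0.54   0.0975 0.1691] yang 13.1 zt [ 0.012  0.001 -1.   ] | shift [-251.   -96.9 -191.5] turn 0.06076970586781272 q6 1.39 grip 0.23106839041122892 24.61795419920236 F [ 2.1 -0.2 -0.4]
```

View pics/w3.png

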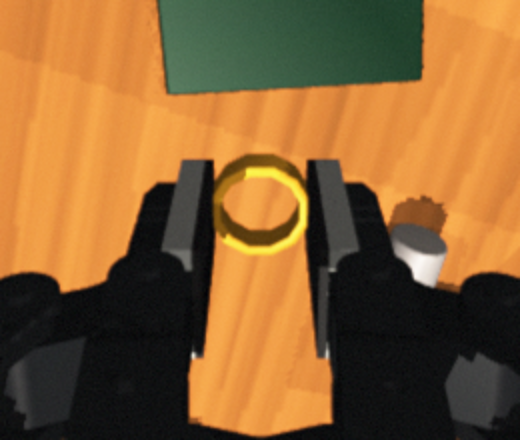

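The ring is held between the pads, centre at full-image (280,282). Next I go up and over to the stick.

>>> step_arm(steps=[[[0,0,-40,0],[0,0,-80,0],[0,0,-120,0],[0,0,-160,0],[0,0,-191,0],[-35,-14,-191,0],[-70,-28,-191,0],[-105,-41,-191,0]]])

```text
time: 4.35
ee_pos: [0.5187, -0.015, 0.3517]
orientation: [0.621, 0.784, -0.0, -0.0]
wrist_force: [0.5, -0.3, -0.5]
grip_width: 0.229
grip_force: 24.7
```

>>> step_arm(steps=[[[-36,-14,0,0],[-73,-28,0,0],[-110,-42,0,0],[-146,-56,0,0],[-146,-56,0,0],[-146,-56,0,0],[-146,-56,0,0],[-146,-56,0,0]]])

```text
time: 5.02
ee_pos: [0.4974, -0.1681, 0.3518]
orientation: [0.622, 0.783, 0.0, -0.001]
wrist_force: [-0.4, 0.5, 0.0]
grip_width: 0.229
grip_force: 24.7
```

```bash
python3 - <<'E'
from h import *
to([.5,-.169,.36],13)
s=r.state();R=Ro.from_quat(s['orientation']).as_matrix()
c=cal('wrist')
w=eyes.grab_frame('wrist')
print('tip pred',proj('wrist',[.5,-.169,.28],c))
h=cv2.cvtColor(w,cv2.COLOR_BGR2HSV)
# ring centre in tool coords: plane 14.3mm ahead
z=s['ee_pos'][2]-.0143
P=onz('wrist',(280,282.5),z,c); print('ring tool',(R.T@(P-s['ee_pos'])*1000).round(1))
cv2.imwrite('pics/w4.png',w)
E
```

```text
t 5.02 pos [ 0.4974 -0.1681  0.3518] yang 13.1 zt [-0.001  0.001 -1.   ] | shift [-1.5  2.3 -8.2] turn 0.13458181792279333 q6 0.87 grip 0.22923188988979668 24.665527772158384 F [-0.4  0.5  0. ]
tip pred [[282.50988977 233.68205077]]
ring tool [-0.6  0.9 14.3]
```

View pics/w4.png

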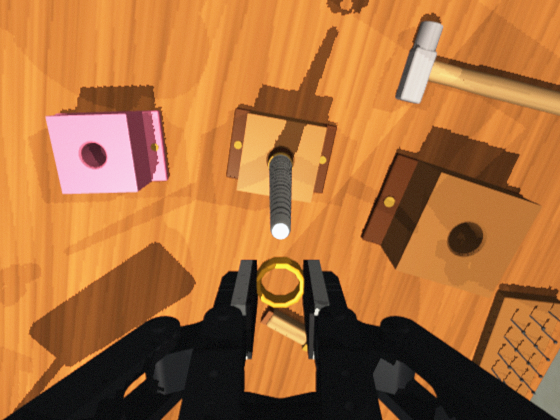

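The tip is at (280.5,231) and the held ring at (280,283), so they are nearly aligned. I'll compute the remaining offset between them.

```bash
python3 - <<'E'
from h import *
s=r.state();R=Ro.from_quat(s['orientation']).as_matrix();c=cal('wrist')
w=cv2.imread('pics/w4.png')
g=cv2.cvtColor(w,cv2.COLOR_BGR2GRAY);m=np.zeros_like(g);m[215:245,265:297]=(g[215:245,265:297]>215)
v,u=np.nonzero(m);e=((u.min()+u.max())/2,(v.min()+v.max())/2);print(e,u.min(),u.max(),v.min(),v.max())
h=cv2.cvtColor(w,cv2.COLOR_BGR2HSV);y=cv2.inRange(h,(20,130,90),(36,255,255));y[:258]=0;y[309:]=0;y[:,:256]=0;y[:,304:]=0
v,u=np.nonzero(y);f=((u.min()+u.max())/2,(v.min()+v.max())/2);print(f,u.min(),u.max(),v.min(),v.max())
for q,z in((e,.28),(f,s['ee_pos'][2]-.0143)):
    print((R.T@(onz('wrist',q,z,c)-s['ee_pos'])*1000).round(1))
E
```

```text
(np.float64(280.0), np.float64(231.0)) 272 288 224 238
(np.float64(282.0), np.float64(284.5)) 261 303 263 306
[-0.   0.9 72.1]
[-1.6  1.8 14.3]
```

>>> step_arm(steps=[[[1,0,20,0],[1,0,40,0],[1,0,50,0],[1,0,55,0],[1,0,60,0],[1,0,65,0],[1,0,65,0],[1,0,65,0]]])

```text
time: 5.73
ee_pos: [0.4974, -0.1683, 0.288]
orientation: [0.622, 0.783, 0.0, 0.0]
wrist_force: [0.5, -0.1, -0.2]
grip_width: 0.236
grip_force: 24.7
```

```bash
python3 - <<'E'
from h import *
to([.5,-.169,.27],13)
w=eyes.grab_frame('wrist');s=eyes.grab_frame('scene')
a=cv2.resize(w[230:330,210:350],None,fx=3.6,fy=3.6,interpolation=2)
b=cv2.resize(s[150:250,150:250],(360,360),interpolation=2)
cv2.imwrite('pics/w5.png',np.hstack([cv2.resize(a,(440,360)),b]))
E
```

```text
t 5.73 pos [ 0.4974 -0.1683  0.288 ] yang 13.1 zt [ 0. -0. -1.] | shift [-1.3  2.4 18. ] turn 0.059773428263113715 q6 0.88 grip 0.23563816284445382 24.666249370202422 F [ 0.5 -0.1 -0.2]
```

View pics/w5.png

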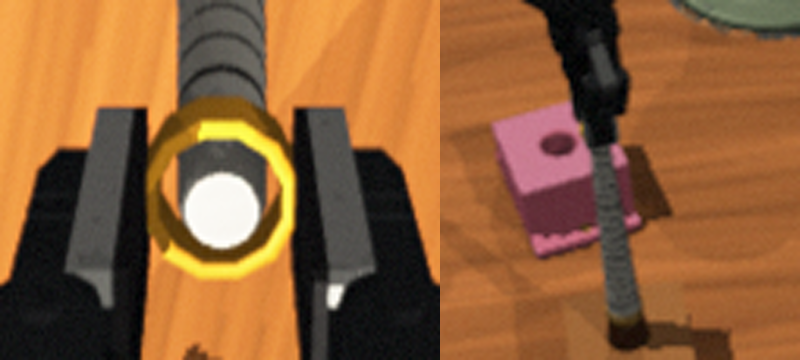

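The tip is through the ring's bore (left crop, tip at (222,208) inside the ring centred at (222,200)) with no force. I'll lower it further and let go.

>>> step_arm(steps=[[[0,0,8,0],[0,0,16,0],[0,0,24,0],[0,0,32,0],[0,0,32,0],[0,0,32,0]]])

```text
time: 6.33
ee_pos: [0.4966, -0.168, 0.2547]
orientation: [0.622, 0.783, -0.0, -0.001]
wrist_force: [-0.8, 0.6, -0.0]
grip_width: 0.235
grip_force: 24.7
```

>>> step_arm(steps=[[[0,0,0,0],[0,0,0,0],[0,0,0,0],[0,0,0,0],[0,0,0,0]]], claw=0.45)

```text
time: 6.75
ee_pos: [0.4973, -0.1683, 0.2559]
orientation: [0.622, 0.783, 0.0, 0.0]
wrist_force: [0.9, 0.2, 1.1]
grip_width: 0.45
grip_force: 0.0
```

```bash
python3 - <<'E'
from h import *
to([.5,-.169,.27],13)
w=eyes.grab_frame('wrist');s=eyes.grab_frame('scene')
a=cv2.resize(w[180:330,180:380],(480,360),interpolation=2)
b=cv2.resize(s[170:250,160:230],(315,360),interpolation=2)
cv2.imwrite('pics/w6.png',np.hstack([a,b]))
E
```

```text
t 6.75 pos [ 0.4973 -0.1683  0.2559] yang 13.1 zt [ 0.001 -0.    -1.   ] | shift [ -1.3   2.4 -14.1] turn 0.05374166964990934 q6 0.88 grip 0.44957750585753414 0.0 F [0.9 0.2 1.1]
```

View pics/w6.png

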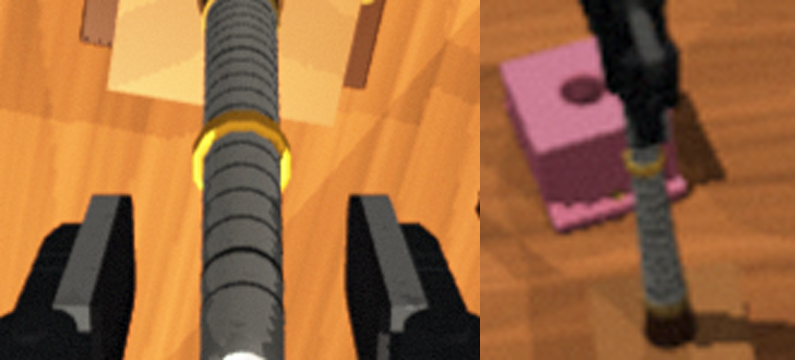

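The ring has dropped onto the taper and lies square: left crop (242,155), right crop (645,165). I'll check how far down it sits.

```bash
python3 - <<'E'
from h import *
from scipy.optimize import least_squares as L
cw,cs=cal('wrist'),cal('scene')
tip=np.array([.498,-.168,.28])
uv={'scene':(160+165/4.5,170+165/4.5)}
o,d=ray('scene',uv['scene'],cs)
# closest approach to vertical line near tip
t=((tip[:2]-o[:2])@d[:2])/(d[:2]@d[:2]);print('scene z',(o+t*d))
# wrist: ring front(near) extents: widest points row ~ (190..292,160) crop
o,d=ray('wrist',(180+241/2.4,180+155/2.4),cw)
t=((tip[:2]-o[:2])@d[:2])/(d[:2]@d[:2]);print('wrist',o+t*d)
for z in(.215,.205,.195): print(z,proj('wrist',[*tip[:2],z],cw),proj('scene',[*tip[:2],z],cs))
E
```

```text
scene z [ 0.49802527 -0.16847261  0.19961676]
wrist [ 0.4983427  -0.16791907  0.20316216]
0.215 [[279.74954831 254.3132117 ]] [[196.20563795 202.30799737]]
0.205 [[279.75575185 246.02136647]] [[196.6326751  205.13271274]]
0.195 [[279.76137328 238.50759519]] [[197.0541215  207.92044704]]
```

The ring sits about 191–193 mm from the butt, which counts as seated. Now I grip the stick near its tip, clear of the ring, and draw it up.

>>> step_arm(steps=[[[0,0,5,0],[0,0,5,0],[0,0,5,0]]])

```text
time: 7.1
ee_pos: [0.4969, -0.1681, 0.2501]
orientation: [0.622, 0.783, -0.0, -0.0]
wrist_force: [0.2, -0.5, -0.2]
grip_width: 0.448
grip_force: 0.0
```

>>> step_arm(steps=[[[0,0,0,0],[0,0,0,0],[0,0,0,0],[0,0,0,0],[0,0,0,0],[0,0,0,0]]], claw=0.0, newtons=60)

```text
time: 7.6
ee_pos: [0.4974, -0.1683, 0.2508]
orientation: [0.622, 0.783, 0.0, 0.0]
wrist_force: [-0.2, 0.3, 2.4]
grip_width: 0.144
grip_force: 58.9
```

>>> step_arm(steps=[[[0,0,-5,0],[0,0,-15,0],[0,0,-30,0],[0,0,-50,0],[0,0,-70,0],[0,0,-80,0],[0,0,-80,0],[0,0,-80,0]]])

```text
time: 8.27
ee_pos: [0.4972, -0.1683, 0.3307]
orientation: [0.622, 0.783, 0.0, 0.0]
wrist_force: [-0.8, 0.1, -2.1]
grip_width: 0.145
grip_force: 58.6
```

```bash
python3 - <<'E'
from h import *
to([.36,.0,.33],13)
print(proj('top',[[.36,.0,.0],[.36,.09,.0],[.36,.2,0],[.45,.03,0],[.35,.25,0]]))
E
```

```text
t 8.27 pos [ 0.4972 -0.1683  0.3307] yang 13.1 zt [ 0. -0. -1.] | shift [194.9 -95.7   0.6] turn 0.0540110647230847 q6 0.88 grip 0.14488392200977415 58.5646592205012 F [-0.8  0.1 -2.1]
[[287.81710277 271.11699572]
 [258.22558865 270.22459594]
 [222.08301605 269.13463401]
 [278.86080205 241.12658949]
 [205.51668066 271.95549153]]
```

>>> step_arm(steps=[[[8,-1,0,0],[24,-2,0,0],[48,-4,0,0],[76,-6,0,0],[106,-8,0,0],[136,-11,0,0],[166,-14,0,0],[196,-16,0,0]]])

```text
time: 8.93
ee_pos: [0.435, 0.0215, 0.3296]
orientation: [0.622, 0.783, -0.0, -0.001]
wrist_force: [0.1, -0.2, -1.5]
grip_width: 0.138
grip_force: 58.6
```

>>> step_arm(steps=[[[30,-3,0,0],[60,-5,0,0],[90,-7,5,0],[120,-9,15,0],[150,-11,30,0],[172,-13,45,0],[184,-14,60,0],[189,-15,65,0]]])

```text
time: 9.6
ee_pos: [0.3763, 0.2013, 0.2629]
orientation: [0.621, 0.784, -0.002, -0.002]
wrist_force: [-0.2, -0.6, -1.9]
grip_width: 0.144
grip_force: 58.6
```

```bash
python3 - <<'E'
from h import *
to([.38,.2,.241],13)
s=eyes.grab_frame('scene');w=eyes.grab_frame('wrist')
cv2.imwrite('pics/s7.png',np.hstack([cv2.resize(s[100:340,150:450],(400,320)),cv2.resize(w,(400,300))[:300].copy() if 0 else cv2.resize(w,(400,320))]))
E
```

```text
t 9.6 pos [0.3763 0.2013 0.2629] yang 13.3 zt [-0.005 -0.001 -1.   ] | shift [-2.2  3.4 21.9] turn 0.2663988263098531 q6 1.66 grip 0.14402407484068033 58.63171283672273 F [-0.2 -0.6 -1.9]
```

View pics/s7.png

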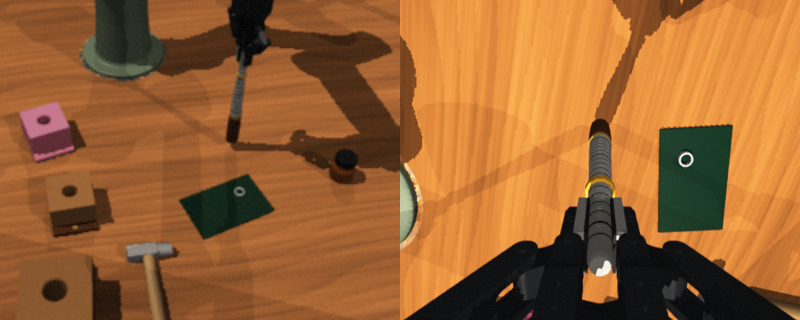

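The left panel shows the stick hanging upright over clear bench, and the right panel shows the ring on it at (599,187). I'll set the butt on the bench with a lighter grip and pivot the stick.

>>> step_arm(steps=[[[0,0,6,0],[0,0,12,0],[0,0,17,0],[0,0,21,0],[0,0,24,0],[0,0,24,0]]], claw=0.0, newtons=30)

```text
time: 10.2
ee_pos: [0.38, 0.1994, 0.2411]
orientation: [0.623, 0.783, -0.0, -0.0]
wrist_force: [-0.9, -0.2, -2.5]
grip_width: 0.141
grip_force: 58.7
```

>>> step_arm(steps=[[[-5,0,0,0],[-13,0,0,0],[-21,0,0,0],[-31,0,1,0],[-42,0,2,0],[-53,0,4,0],[-63,0,6,0],[-63,0,6,0]]])

```text
time: 10.87
ee_pos: [0.3973, 0.1374, 0.2392]
orientation: [0.623, 0.782, 0.003, 0.002]
wrist_force: [-3.3, -0.2, 22.8]
grip_width: 0.141
grip_force: 67.5
```

```bash
python3 - <<'E'
from h import *
to([.38,.2,.241],13)
w=eyes.grab_frame('wrist');s=eyes.grab_frame('scene')
cv2.imwrite('pics/s8.png',np.hstack([cv2.resize(s[100:340,150:450],(400,320)),cv2.resize(w,(400,320))]))
E
```

```text
t 10.87 pos [0.3973 0.1374 0.2392] yang 12.9 zt [ 0.007  0.002 -1.   ] | shift [64.9 -2.9 -1.8] turn -0.07906963874670225 q6 1.5 grip 0.14103194615259276 67.47039869427681 F [-3.3 -0.2 22.8]
```

View pics/s8.png

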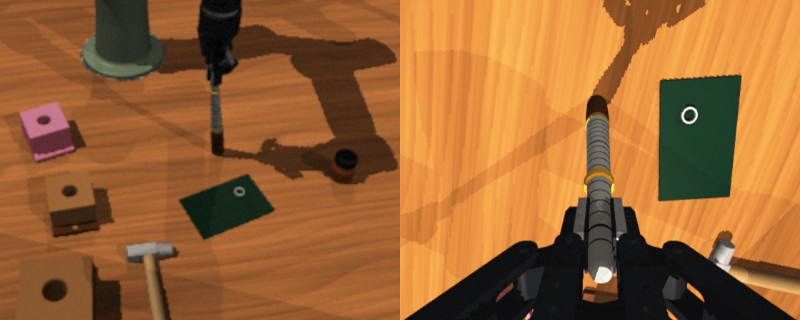

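I've used up my picture views, so from here I work from numbers only. First I'll estimate the tilt by locating the butt in the saved image.

```bash
cat >> h.py <<'E'
from scipy.optimize import minimize_scalar
def stick_pts(th,s=.2408):
    # tool frame: grasp at (0,0,-.002+..)=TCP; stick dir (tip) ; butt toward +x when tilted
    st=r.state();R=Ro.from_quat(st['orientation']).as_matrix();c,n=np.cos(th),np.sin(th)
    ax=np.array([-n,0,-c])  # butt->tip
    per=np.array([c,0,-n])
    b=-s*ax
    return lambda l,rad=0: st['ee_pos']+R@(b+l*ax+rad*per)
E
python3 - <<'E'
from h import *
c=cal('wrist')
for a in range(0,100,15):
    f=stick_pts(np.radians(a)); print(a,proj('wrist',[f(0,.014),f(0,-.014),f(.085),f(.193)],c).round(0).tolist())
w=eyes.grab_frame('wrist')
print('col brightness', [(v,w[v,268:290:4].mean(1).round().astype(int).tolist()) for v in range(90,190,8)])
E
```

```text
0 [[279.0, 155.0], [279.0, 182.0], [279.0, 192.0], [278.0, 249.0]]
15 [[279.0, 91.0], [279.0, 120.0], [279.0, 142.0], [278.0, 228.0]]
30 [[279.0, 18.0], [279.0, 52.0], [279.0, 90.0], [278.0, 209.0]]
45 [[279.0, -73.0], [279.0, -29.0], [279.0, 33.0], [278.0, 194.0]]
60 [[278.0, -202.0], [279.0, -138.0], [278.0, -32.0], [278.0, 183.0]]
75 [[278.0, -424.0], [278.0, -307.0], [278.0, -112.0], [278.0, 179.0]]
90 [[275.0, -1010.0], [277.0, -658.0], [277.0, -215.0], [278.0, 183.0]]
col brightness [(90, [166, 170, 162, 164, 170, 167]), (98, [168, 166, 162, 166, 137, 86]), (106, [170, 166, 165, 94, 96, 92]), (114, [172, 166, 92, 100, 91, 89]), (122, [168, 91, 97, 94, 93, 92]), (130, [23, 26, 24, 29, 23, 86]), (138, [28, 22, 31, 29, 26, 28]), (146, [25, 24, 31, 29, 29, 27]), (154, [179, 105, 111, 116, 107, 73]), (162, [99, 82, 88, 84, 97, 72]), (170, [94, 109, 113, 117, 111, 87]), (178, [96, 83, 79, 80, 108, 108]), (186, [80, 66, 100, 91, 46, 112])]
```

```bash
python3 - <<'E'
from h import *
to([.38,.2,.241],13)
w=eyes.grab_frame('wrist');h=cv2.cvtColor(w,cv2.COLOR_BGR2HSV)
m=cv2.inRange(h,(20,130,90),(36,255,255));m[:180]=0;m[290:]=0;m[:,:230]=0;m[:,340:]=0
n,l,st,_=cv2.connectedComponentsWithStats(m);print(st[np.argsort(-st[:,4])[1:4]])
E
```

```text
t 11.02 pos [0.397  0.1381 0.2393] yang 13.0 zt [ 0.007  0.002 -1.   ] | shift [64.1 -2.7 -1.7] turn -0.026935506192387493 q6 1.5 grip 0.14320046345535842 67.21360876996187 F [-2.4 -0.7 23.2]
[[257 240   6  15  60]
 [295 243   5  12  42]]
```

The tilt is about 7° and the pivot has begun, though the butt slipped a little. I'll carry on along the arc, biased downward, with a softer grip.

>>> step_arm(steps=[[[-8,0,1,0],[-18,0,3,0],[-28,0,5,0],[-39,0,8,0],[-50,0,11,0],[-62,0,15,0],[-74,0,18,0],[-74,0,18,0]]], claw=0.1, newtons=20)

```text
time: 11.73
ee_pos: [0.4128, 0.0636, 0.2192]
orientation: [0.623, 0.782, 0.001, 0.002]
wrist_force: [-0.9, -4.0, 10.0]
grip_width: 0.141
grip_force: 66.5
```

```bash
cat >> h.py <<'E'
def tilt(l=.193):
    to([.38,.2,.241],13); c=cal('wrist'); w=eyes.grab_frame('wrist'); h=cv2.cvtColor(w,cv2.COLOR_BGR2HSV).astype(int)
    print('dark rows', [(v,int(w[v,272:288].mean()),int(h[v,272:288,1].mean())) for v in range(2,160,6)])
    y=cv2.inRange(h.astype(np.uint8),(20,150,110),(36,255,255))
    print('gold rows',[(v,int((y[v,245:315]>0).sum())) for v in range(150,262,4)])
    for a in range(0,91,10):
        f=stick_pts(np.radians(a)); print(a,proj('wrist',[f(0,.014),f(.06),f(.193),f(.27)],c)[:,1].round(0).tolist())
E
python3 -c "
from h import *
tilt()"
```

```text
t 11.73 pos [0.4128 0.0636 0.2192] yang 12.9 zt [ 0.004 -0.002 -1.   ] | shift [140.2  -1.5 -22.2] turn -0.11613789233312843 q6 1.32 grip 0.14144559282949398 66.50235188406558 F [-0.9 -4.  10. ]
dark rows [(2, 131, 182), (8, 134, 181), (14, 137, 182), (20, 148, 179), (26, 163, 175), (32, 144, 183), (38, 72, 189), (44, 33, 188), (50, 34, 188), (56, 33, 189), (62, 34, 189), (68, 34, 185), (74, 34, 190), (80, 61, 189), (86, 75, 175), (92, 119, 23), (98, 113, 23), (104, 90, 25), (110, 118, 24), (116, 118, 26), (122, 90, 24), (128, 118, 24), (134, 117, 23), (140, 112, 23), (146, 116, 26), (152, 91, 25), (158, 114, 24)]
gold rows [(150, 0), (154, 0), (158, 0), (162, 0), (166, 0), (170, 0), (174, 0), (178, 0), (182, 0), (186, 0), (190, 0), (194, 0), (198, 0), (202, 0), (206, 0), (210, 0), (214, 0), (218, 0), (222, 0), (226, 0), (230, 0), (234, 0), (238, 0), (242, 0), (246, 0), (250, 0), (254, 0), (258, 0)]
0 [155.0, 183.0, 248.0, 350.0]
10 [113.0, 148.0, 234.0, 361.0]
20 [68.0, 110.0, 220.0, 371.0]
30 [18.0, 71.0, 208.0, 377.0]
40 [-41.0, 28.0, 198.0, 380.0]
50 [-111.0, -20.0, 189.0, 380.0]
60 [-203.0, -76.0, 182.0, 378.0]
70 [-335.0, -144.0, 179.0, 374.0]
80 [-551.0, -231.0, 178.0, 367.0]
90 [-1020.0, -354.0, 182.0, 359.0]
```

The tilt is about 27°, so the pivot works. I'll continue to 45°.

>>> step_arm(steps=[[[-8,0,4,0],[-17,0,9,0],[-26,0,15,0],[-35,0,21,0],[-44,0,27,0],[-54,0,34,0],[-64,0,42,0],[-64,0,42,0]]])

```text
time: 12.45
ee_pos: [0.4274, 0.0001, 0.1764]
orientation: [0.623, 0.782, -0.001, 0.003]
wrist_force: [-0.4, -6.3, 8.2]
grip_width: 0.145
grip_force: 65.3
```

```bash
cat >> h.py <<'E'
def sat():
    w=eyes.grab_frame('wrist'); h=cv2.cvtColor(w,cv2.COLOR_BGR2HSV).astype(int)
    print('sat',[(v,int(h[v,266:292,1].mean()),int(w[v,266:292].mean())) for v in range(2,270,6)])
E
python3 - <<'E'
from h import *
to([.38,.2,.241],13);sat()
E
```

```text
t 12.45 pos [4.274e-01 1.000e-04 1.764e-01] yang 12.9 zt [ 0.004 -0.005 -1.   ] | shift [205.   -1.5 -65.7] turn -0.12358211433837596 q6 1.18 grip 0.14509332861974392 65.31641625715565 F [-0.4 -6.3  8.2]
sat [(2, 194, 57), (8, 188, 102), (14, 156, 133), (20, 24, 165), (26, 25, 140), (32, 22, 148), (38, 24, 154), (44, 23, 131), (50, 24, 137), (56, 23, 93), (62, 25, 129), (68, 24, 122), (74, 24, 117), (80, 24, 119), (86, 26, 82), (92, 25, 119), (98, 24, 118), (104, 23, 75), (110, 24, 117), (116, 24, 116), (122, 24, 116), (128, 25, 116), (134, 25, 116), (140, 24, 134), (146, 24, 138), (152, 24, 136), (158, 24, 144), (164, 23, 145), (170, 23, 136), (176, 24, 125), (182, 23, 136), (188, 177, 110), (194, 219, 111), (200, 217, 115), (206, 26, 133), (212, 24, 135), (218, 24, 128), (224, 23, 133), (230, 23, 133), (236, 24, 131), (242, 24, 133), (248, 24, 133), (254, 23, 133), (260, 24, 128), (266, 23, 134)]
```

The tilt is about 47° and the ring is still in place. Now it goes mostly down, which lets the butt slide outward.

>>> step_arm(steps=[[[-6,0,8,0],[-12,0,17,0],[-18,0,27,0],[-23,0,37,0],[-28,0,48,0],[-32,0,59,0],[-35,0,70,0],[-35,0,70,0]]])

```text
time: 13.17
ee_pos: [0.4338, -0.032, 0.105]
orientation: [0.623, 0.782, -0.0, 0.001]
wrist_force: [1.9, -1.4, 2.9]
grip_width: 0.149
grip_force: 59.6
```

```bash
python3 - <<'E'
from h import *
to([.38,.2,.241],13);sat()
E
```

```text
t 13.17 pos [ 0.4338 -0.032   0.105 ] yang 12.9 zt [ 0.001 -0.001 -1.   ] | shift [ 237.9   -0.5 -136.2] turn -0.08990001228001177 q6 1.1 grip 0.1485236910521541 59.63529872271465 F [ 1.9 -1.4  2.9]
sat [(2, 19, 213), (8, 19, 213), (14, 21, 171), (20, 19, 213), (26, 19, 211), (32, 20, 205), (38, 24, 104), (44, 22, 176), (50, 22, 169), (56, 23, 161), (62, 26, 69), (68, 22, 166), (74, 24, 164), (80, 23, 157), (86, 25, 114), (92, 25, 141), (98, 25, 140), (104, 25, 141), (110, 25, 140), (116, 24, 140), (122, 24, 140), (128, 25, 139), (134, 24, 140), (140, 25, 134), (146, 25, 139), (152, 24, 139), (158, 24, 138), (164, 26, 72), (170, 24, 138), (176, 24, 138), (182, 63, 130), (188, 213, 121), (194, 212, 123), (200, 205, 100), (206, 24, 137), (212, 23, 138), (218, 24, 137), (224, 24, 136), (230, 24, 136), (236, 24, 135), (242, 25, 107), (248, 24, 135), (254, 23, 135), (260, 24, 134), (266, 24, 68)]
```

>>> step_arm(steps=[[[-3,0,8,0],[-5,0,18,0],[-7,0,28,0],[-9,0,38,0],[-10,0,48,0],[-10,0,58,0],[-10,0,68,0],[-10,0,71,0]]])

```text
time: 13.88
ee_pos: [0.4352, -0.0399, 0.0338]
orientation: [0.622, 0.783, -0.0, -0.0]
wrist_force: [0.4, -1.3, 1.5]
grip_width: 0.145
grip_force: 56.7
```

```bash
python3 - <<'E'
from h import *
to([.38,.2,.25],13);sat()
E
```

```text
t 13.88 pos [ 0.4352 -0.0399  0.0338] yang 13.1 zt [-0.001  0.    -1.   ] | shift [ 2.463e+02  2.000e-01 -2.161e+02] turn 0.05137834814490816 q6 1.08 grip 0.14478773225710748 56.67328116200224 F [ 0.4 -1.3  1.5]
sat [(2, 7, 244), (8, 22, 198), (14, 7, 244), (20, 9, 235), (26, 9, 231), (32, 11, 223), (38, 8, 225), (44, 26, 29), (50, 16, 195), (56, 18, 190), (62, 20, 184), (68, 20, 179), (74, 23, 138), (80, 23, 167), (86, 24, 157), (92, 23, 157), (98, 24, 156), (104, 23, 156), (110, 24, 156), (116, 23, 155), (122, 24, 155), (128, 23, 155), (134, 23, 155), (140, 23, 140), (146, 24, 155), (152, 23, 154), (158, 25, 154), (164, 24, 154), (170, 23, 153), (176, 23, 153), (182, 22, 152), (188, 22, 152), (194, 215, 127), (200, 215, 128), (206, 216, 127), (212, 23, 148), (218, 23, 150), (224, 25, 126), (230, 22, 149), (236, 24, 148), (242, 24, 147), (248, 22, 55), (254, 25, 147), (260, 23, 146), (266, 22, 146)]
```

The stick is nearly level at about 85° with the ring in place. I'll tighten the grip and lift gently.

>>> step_arm(steps=[[[0,0,0,0],[0,0,0,0],[0,0,0,0],[0,0,0,0]]], claw=0.0, newtons=110)

```text
time: 14.27
ee_pos: [0.4357, -0.0395, 0.035]
orientation: [0.622, 0.783, 0.0, -0.0]
wrist_force: [1.2, -0.1, 1.3]
grip_width: 0.124
grip_force: 107.5
```

>>> step_arm(steps=[[[0,0,-3,0],[0,0,-9,0],[0,0,-18,0],[0,0,-30,0],[0,0,-42,0],[0,0,-54,0],[0,0,-66,0],[0,0,-78,0]]])

```text
time: 14.93
ee_pos: [0.4353, -0.0402, 0.1139]
orientation: [0.622, 0.783, -0.001, 0.0]
wrist_force: [-0.4, 0.4, -2.8]
grip_width: 0.125
grip_force: 112.8
```

>>> step_arm(steps=[[[0,0,-14,0],[0,0,-30,0],[0,0,-48,0],[0,0,-66,0],[0,0,-84,0],[0,0,-102,0],[0,0,-120,0],[0,0,-134,0]]])

```text
time: 15.6
ee_pos: [0.4353, -0.0402, 0.2487]
orientation: [0.622, 0.783, -0.0, 0.001]
wrist_force: [1.6, 2.3, -0.3]
grip_width: 0.122
grip_force: 113.5
```

>>> step_arm(steps=[[[0,0,-10,0],[0,0,-16,0],[0,0,-18,0],[0,0,-18,0],[0,0,-18,0],[0,0,-18,0],[0,0,-18,0],[0,0,-18,0]]])

```text
time: 16.27
ee_pos: [0.4352, -0.0397, 0.264]
orientation: [0.622, 0.783, -0.0, -0.001]
wrist_force: [-0.7, -1.1, -2.3]
grip_width: 0.124
grip_force: 151.6
```

```bash
python3 - <<'E'
from h import *
to([.38,.2,.25],13);sat();print(r.state()['joint_velocities'].round(3))
c,cs=cal('wrist'),cal('scene')
for a in (70,75,80,85,90,95):
    f=stick_pts(np.radians(a));P=[f(0),f(.085),f(.193),f(.27)]
    print(a,proj('wrist',P,c)[:,1].round(0).tolist(),proj('scene',P,cs).round(0).tolist(),f(0).round(3))
s=eyes.grab_frame('scene');cv2.imwrite('pics/s9.png',s)
h=cv2.cvtColor(s,cv2.COLOR_BGR2HSV)
# low-saturation bright or dark brown blob outline: print column-wise centroid of bright aluminium
m=((h[...,1]<70)&(h[...,2]>70)).astype(np.uint8)
f=stick_pts(np.radians(85));q=proj('scene',[f(0),f(.27)],cs)
for u in range(int(q[:,0].min())-4,int(q[:,0].max())+6,6):
    lo=int(q[:,1].min())-40;v=np.nonzero(m[lo:lo+100,u])[0];print(u,lo+v.min() if len(v) else None,lo+v.max() if len(v) else None)
E
```

```text
t 16.27 pos [ 0.4352 -0.0397  0.264 ] yang 13.1 zt [-0.001  0.    -1.   ] | shift [246.    0.4  14.2] turn 0.052767748862962094 q6 1.08 grip 0.12365462106798776 151.55870732967742 F [-0.7 -1.1 -2.3]
sat [(2, 185, 138), (8, 185, 137), (14, 185, 135), (20, 185, 133), (26, 186, 132), (32, 186, 133), (38, 186, 120), (44, 188, 103), (50, 186, 100), (56, 187, 94), (62, 186, 94), (68, 189, 46), (74, 188, 34), (80, 189, 30), (86, 190, 29), (92, 187, 30), (98, 188, 64), (104, 69, 121), (110, 32, 103), (116, 25, 102), (122, 24, 96), (128, 25, 108), (134, 24, 112), (140, 24, 108), (146, 23, 87), (152, 26, 108), (158, 25, 100), (164, 24, 111), (170, 24, 107), (176, 24, 103), (182, 26, 108), (188, 23, 104), (194, 215, 94), (200, 218, 107), (206, 44, 92), (212, 25, 110), (218, 25, 77), (224, 24, 109), (230, 26, 110), (236, 25, 100), (242, 24, 109), (248, 25, 109), (254, 25, 100), (260, 24, 109), (266, 25, 109)]
[ 0.001 -0.003  0.006  0.     0.001  0.002]
70 [-282.0, -83.0, 179.0, 374.0] [[323.0, 167.0], [297.0, 166.0], [262.0, 165.0], [234.0, 165.0]] [0.384 0.181 0.182]
75 [-359.0, -112.0, 179.0, 371.0] [[326.0, 161.0], [299.0, 162.0], [262.0, 164.0], [234.0, 165.0]] [0.383 0.187 0.202]
80 [-459.0, -143.0, 179.0, 368.0] [[328.0, 155.0], [300.0, 158.0], [263.0, 163.0], [234.0, 166.0]] [0.382 0.191 0.222]
85 [-596.0, -177.0, 180.0, 364.0] [[330.0, 149.0], [301.0, 154.0], [263.0, 161.0], [234.0, 167.0]] [0.381 0.194 0.243]
90 [-800.0, -215.0, 183.0, 360.0] [[331.0, 142.0], [302.0, 150.0], [263.0, 160.0], [234.0, 168.0]] [0.381 0.195 0.264]
95 [-1143.0, -258.0, 186.0, 355.0] [[332.0, 136.0], [302.0, 146.0], [263.0, 159.0], [234.0, 169.0]] [0.381 0.194 0.285]
229 145 155
235 150 156
241 None None
247 None None
253 152 175
259 149 185
265 153 196
271 None None
277 None None
283 None None
289 None None
295 None None
301 None None
307 None None
313 None None
319 None None
325 None None
331 None None
```

The stick drooped during the lift. I'll fit its tilt and its position in the grip from the wrist image.

```bash
cat >> h.py <<'E'
from scipy.optimize import least_squares
def fit(butt,fer,ring):
    c=cal('wrist')
    def e(p):
        f=stick_pts(p[0],p[1]); v=proj('wrist',[f(0,.014),f(.085,.0125),f(p[2],.011)],c)[:,1]; return v-[butt,fer,ring]
    q=least_squares(e,[.4,.24,.193],x_scale=[.1,.01,.01]); print('tilt',np.degrees(q.x[0]),'s',q.x[1],'ring',q.x[2],q.cost)
E
python3 - <<'E'
from h import *
fit(66,102,199.5)
# same fit on upright pictures for check (26deg picture rows, same camera->tool)
fit(38,88,215)
w=eyes.grab_frame('wrist');h=cv2.cvtColor(w,cv2.COLOR_BGR2HSV).astype(int)
print([(v,int(h[v,272:288,1].mean()),int(w[v,272:288].mean())) for v in range(270,418,5)])
m=((w.mean(2)<60)).astype(int)
print('handle width rows',[(v,np.nonzero(m[v,230:330])[0][[0,-1]].tolist()) for v in (72,80,90) if m[v,230:330].any()])
to([0,0,0])
E
```

```text
tilt 19.15218045066131 s 0.25931458529519125 ring 0.20726521088241331 1.0534637854938645e-24
tilt 26.473271209358746 s 0.23759304447372082 ring 0.2016124019682052 5.048709793414476e-28
[(270, 24, 67), (275, 25, 113), (280, 24, 113), (285, 25, 113), (290, 24, 114), (295, 37, 24), (300, 26, 112), (305, 24, 106), (310, 23, 85), (315, 26, 89), (320, 23, 74), (325, 21, 74), (330, 23, 74), (335, 23, 74), (340, 26, 74), (345, 25, 74), (350, 27, 74), (355, 23, 78), (360, 22, 83), (365, 21, 159), (370, 21, 176), (375, 20, 194), (380, 181, 153), (385, 180, 153), (390, 180, 153), (395, 181, 154), (400, 64, 11), (405, 82, 9), (410, 67, 12), (415, 48, 13)]
handle width rows [(72, [39, 65]), (80, [37, 67]), (90, [36, 68])]
t 16.42 pos [ 0.4355 -0.0398  0.2643] yang 13.1 zt [-0.001  0.    -1.   ] | shift [ 137.1 -415.1  264.6] turn None q6 1.08 grip 0.12464808658063266 151.5595548239071 F [ 0.1 -1.  -1.5]
```

```bash
cat >> h.py <<'E'
def fit2(butt,fer,tip,ring):
    c=cal('wrist');R=Ro.from_quat(r.state()['orientation']).as_matrix()
    def e(p):
        f=stick_pts(p[0],p[1]); o=R@np.array([p[2],0,0]); v=proj('wrist',[f(0,.014)+o,f(.085,.0125)+o,f(.27)+o,f(p[3],.011)+o],c)[:,1]; return v-[butt,fer,tip,ring]
    q=least_squares(e,[.4,.24,0,.193],x_scale=[.1,.01,.01,.01]); print('tilt',np.degrees(q.x[0]),'s,x0,ring',q.x[1:].round(4),q.cost)
E
python3 - <<'E'
from h import *
fit2(66,102,371,199.5)
# upright picture: w from s8-time unavailable; use w6? (standing, open grip) skip
E
```

```text
tilt 17.328988506398282 s,x0,ring [0.2264 0.0161 0.1995] 3.6047787924979355e-26
```

Fit: tilt about 17°, ring still seated at ~0.195–0.20, and the stick has slid so the pads hold it near the tip. The plan is to move back over clear bench, pivot down again, lay the stick on the bench, and regrip it near its centre of mass.

>>> step_arm(steps=[[[4,0,0,0],[14,0,0,0],[30,0,0,0],[50,0,0,0],[70,0,0,0],[90,0,0,0],[110,0,0,0],[130,0,0,0]]], newtons=50)

```text
time: 17.08
ee_pos: [0.4054, 0.0884, 0.2647]
orientation: [0.622, 0.783, 0.0, -0.0]
wrist_force: [0.1, -0.2, -3.0]
grip_width: 0.127
grip_force: 151.6
```

>>> step_arm(steps=[[[16,0,0,0],[26,0,0,0],[30,0,0,0],[30,0,2,0],[30,0,5,0],[30,0,8,0],[30,0,10,0],[30,0,10,0]]])

```text
time: 17.75
ee_pos: [0.3992, 0.1154, 0.2539]
orientation: [0.623, 0.782, -0.0, -0.0]
wrist_force: [0.3, 0.1, -1.6]
grip_width: 0.123
grip_force: 151.5
```

```bash
python3 - <<'E'
from h import *
to([0,0,0]);sat()
E
```

```text
t 17.75 pos [0.3992 0.1154 0.2539] yang 13.0 zt [-0.001 -0.    -1.   ] | shift [ -22.8 -414.6  254.4] turn None q6 1.45 grip 0.12347109805187445 151.53865994419903 F [ 0.3  0.1 -1.6]
sat [(2, 180, 154), (8, 178, 156), (14, 179, 157), (20, 178, 158), (26, 177, 159), (32, 176, 160), (38, 177, 159), (44, 180, 138), (50, 183, 126), (56, 184, 117), (62, 183, 116), (68, 187, 53), (74, 190, 37), (80, 186, 33), (86, 187, 31), (92, 186, 32), (98, 187, 69), (104, 67, 129), (110, 31, 109), (116, 25, 109), (122, 24, 102), (128, 23, 116), (134, 23, 120), (140, 25, 114), (146, 24, 94), (152, 25, 115), (158, 24, 107), (164, 26, 118), (170, 25, 113), (176, 25, 110), (182, 25, 115), (188, 22, 112), (194, 215, 99), (200, 218, 108), (206, 45, 88), (212, 24, 102), (218, 22, 69), (224, 25, 100), (230, 24, 100), (236, 25, 91), (242, 23, 100), (248, 24, 101), (254, 26, 92), (260, 23, 100), (266, 24, 100)]
```

>>> step_arm(steps=[[[0,0,3,0],[0,0,6,0],[0,0,9,0],[0,0,9,0]]])

```text
time: 18.13
ee_pos: [0.3991, 0.1159, 0.2449]
orientation: [0.622, 0.783, -0.0, -0.0]
wrist_force: [-0.4, -0.1, -1.6]
grip_width: 0.127
grip_force: 151.6
```

>>> step_arm(steps=[[[0,0,2,0],[0,0,4,0],[0,0,6,0],[0,0,6,0]]])

```text
time: 18.47
ee_pos: [0.3992, 0.116, 0.2392]
orientation: [0.622, 0.783, -0.0, -0.0]
wrist_force: [-0.7, 0.1, -2.4]
grip_width: 0.128
grip_force: 151.6
```

There is still no contact at TCP z 0.239, and the fit predicts it at 0.221. I'll go down and pivot again in small stages, checking the tilt each time.

>>> step_arm(steps=[[[0,0,5,0],[0,0,10,0],[0,0,15,0],[0,0,19,0],[0,0,20,0]]])

```text
time: 18.88
ee_pos: [0.4022, 0.1146, 0.2222]
orientation: [0.622, 0.783, 0.001, 0.004]
wrist_force: [-1.9, -8.2, 28.6]
grip_width: 0.124
grip_force: 155.4
```

>>> step_arm(steps=[[[-6,0,2,0],[-13,0,4,0],[-20,0,7,0],[-27,0,10,0],[-34,0,13,0],[-41,0,16,0],[-48,0,19,0],[-54,0,22,0]]])

```text
time: 19.55
ee_pos: [0.4132, 0.064, 0.1988]
orientation: [0.622, 0.783, 0.003, 0.0]
wrist_force: [-0.1, 1.5, 7.6]
grip_width: 0.128
grip_force: 142.9
```

```bash
cat >> h.py <<'E'
def rows():
    w=eyes.grab_frame('wrist'); h=cv2.cvtColor(w,cv2.COLOR_BGR2HSV).astype(int)
    S=h[:,270:290,1].mean(1);B=w[:,270:290].mean((1,2));out=[];p=None
    for v in range(420):
        k='g' if S[v]<45 and B[v]>50 else ('d' if B[v]<55 else ('b' if S[v]>195 and B[v]>85 else 'o'))
        if k!=p: out.append([k,v,v]);p=k
        out[-1][2]=v
    print([o for o in out if o[2]-o[1]>2])
E
python3 - <<'E'
from h import *
to([0,0,0]);rows()
E
```

```text
t 19.55 pos [0.4132 0.064  0.1988] yang 13.0 zt [ 0.004  0.004 -1.   ] | shift [  30.4 -417.8  197.1] turn None q6 1.32 grip 0.1280381655455375 142.92311915544133 F [-0.1  1.5  7.6]
[['d', 0, 37], ['o', 38, 48], ['g', 49, 111], ['g', 113, 170], ['b', 173, 184], ['g', 190, 271], ['g', 274, 298], ['d', 299, 302], ['g', 303, 326], ['g', 329, 383], ['d', 385, 419]]
```

>>> step_arm(steps=[[[-7,0,4,0],[-14,0,8,0],[-21,0,13,0],[-28,0,18,0],[-35,0,23,0],[-42,0,28,0],[-48,0,33,0],[-54,0,38,0]]])

```text
time: 20.27
ee_pos: [0.4237, 0.0106, 0.1589]
orientation: [0.622, 0.783, 0.0, -0.001]
wrist_force: [0.4, 3.8, 1.4]
grip_width: 0.128
grip_force: 137.4
```

>>> step_arm(steps=[[[-6,0,6,0],[-12,0,12,0],[-17,0,18,0],[-22,0,25,0],[-27,0,32,0],[-32,0,39,0],[-36,0,46,0],[-40,0,53,0]]])

```text
time: 20.93
ee_pos: [0.4331, -0.0288, 0.106]
orientation: [0.622, 0.783, -0.0, 0.0]
wrist_force: [0.1, 0.9, 3.4]
grip_width: 0.128
grip_force: 141.1
```

>>> step_arm(steps=[[[-3,0,7,0],[-6,0,14,0],[-9,0,21,0],[-12,0,28,0],[-14,0,35,0],[-16,0,42,0],[-18,0,49,0],[-20,0,54,0]]])

```text
time: 21.6
ee_pos: [0.438, -0.049, 0.0521]
orientation: [0.622, 0.783, -0.001, 0.001]
wrist_force: [0.6, -2.1, 4.7]
grip_width: 0.122
grip_force: 144.1
```

```bash
python3 - <<'E'
from h import *
to([0,0,0]);rows()
E
```

```text
t 21.6 pos [ 0.438  -0.049   0.0521] yang 13.0 zt [ 0.001 -0.003 -1.   ] | shift [ 146.6 -415.7   51.6] turn None q6 1.07 grip 0.12171575423084212 144.11692538989882 F [ 0.6 -2.1  4.7]
[['g', 0, 6], ['g', 10, 40], ['g', 42, 74], ['g', 76, 107], ['g', 109, 140], ['g', 142, 148], ['b', 150, 170], ['d', 172, 175], ['g', 176, 202], ['g', 204, 262], ['g', 264, 291], ['g', 293, 319], ['d', 320, 323], ['g', 324, 384], ['d', 387, 419]]
```

>>> step_arm(steps=[[[-2,0,6,0],[-4,0,12,0],[-5,0,18,0],[-6,0,23,0],[-7,0,27,0],[-8,0,30,0],[-8,0,30,0]]])

```text
time: 22.23
ee_pos: [0.4384, -0.055, 0.0219]
orientation: [0.622, 0.783, -0.0, -0.001]
wrist_force: [0.6, 0.5, 3.3]
grip_width: 0.123
grip_force: 144.8
```

```bash
python3 - <<'E'
from h import *
to([0,0,0]);rows()
E
```

```text
t 22.23 pos [ 0.4384 -0.055   0.0219] yang 13.1 zt [-0.002  0.001 -1.   ] | shift [ 152.6 -414.7   22.6] turn None q6 1.05 grip 0.12324971309010008 144.7811635270034 F [0.6 0.5 3.3]
[['g', 1, 74], ['g', 76, 110], ['g', 112, 145], ['g', 147, 154], ['b', 156, 178], ['d', 179, 182], ['g', 183, 210], ['g', 212, 240], ['g', 242, 269], ['g', 271, 323], ['g', 327, 381], ['o', 382, 396], ['d', 397, 419]]
```

>>> step_arm(steps=[[[0,0,-1,0],[0,0,-3,0],[0,0,-6,0],[0,0,-10,0],[0,0,-15,0],[0,0,-20,0],[0,0,-25,0],[0,0,-30,0]]])

```text
time: 22.95
ee_pos: [0.4394, -0.0562, 0.0533]
orientation: [0.622, 0.783, -0.001, 0.001]
wrist_force: [-0.2, 0.5, -2.1]
grip_width: 0.124
grip_force: 145.2
```

```bash
python3 - <<'E'
from h import *
to([0,0,0]);rows()
E
```

```text
t 22.95 pos [ 0.4394 -0.0562  0.0533] yang 13.0 zt [ 0.    -0.002 -1.   ] | shift [ 154.  -415.4   53. ] turn None q6 1.05 grip 0.12421130864987212 145.22719848071574 F [-0.2  0.5 -2.1]
[['g', 0, 6], ['g', 10, 41], ['g', 43, 76], ['g', 78, 109], ['g', 111, 142], ['g', 144, 150], ['b', 153, 173], ['d', 174, 178], ['g', 179, 205], ['g', 207, 235], ['g', 237, 265], ['g', 267, 293], ['g', 295, 321], ['d', 322, 325], ['g', 326, 384], ['d', 388, 419]]
```

The stick pivots too easily when held near the tip, so I need a grip near its centre of mass. Laying it flat across the stand's top, beside the hole, lets me regrip it with no drop. I'll work out the geometry.

```bash
python3 - <<'E'
from h import *
for p in ((400,100),(498,100),(500,196),(403,198)): print(onz('top',(p[0]/3.16+205,p[1]/3.16+180),.06).round(4))
for p in ((340,275),(378,280),(380,318),(347,322)): print('pink',onz('top',p,.05).round(3))
for p in ((342,122),(384,126),(377,185),(334,180)): print('big',onz('top',p,.08).round(3))
to([.473,-.04,.2],0)
E
```

```text
[ 0.5407 -0.1224  0.06  ]
[ 0.5434 -0.213   0.06  ]
[ 0.4549 -0.2161  0.06  ]
[ 0.4504 -0.127   0.06  ]
pink [ 0.357 -0.152  0.05 ]
pink [ 0.346 -0.263  0.05 ]
pink [ 0.238 -0.27   0.05 ]
pink [ 0.223 -0.175  0.05 ]
big [ 0.803 -0.145  0.08 ]
big [ 0.795 -0.268  0.08 ]
big [ 0.62 -0.25  0.08]
big [ 0.631 -0.125  0.08 ]
t 23.0 pos [ 0.4399 -0.0561  0.054 ] yang 13.0 zt [ 0.001 -0.002 -1.   ] | shift [   7.9   36.  -146. ] turn 13.047978773606587 q6 1.05 grip 0.1246981962355686 145.15657195062886 F [-0.3 -1.  -1.8]
```

>>> step_arm(steps=[[[5,0,-6,0],[12,0,-16,0],[22,0,-30,0],[34,0,-48,0],[46,0,-66,0],[56,0,-84,0],[60,0,-102,0],[60,0,-120,0]]])

```text
time: 23.67
ee_pos: [0.4245, 0.0045, 0.1739]
orientation: [0.621, 0.783, -0.0, -0.0]
wrist_force: [0.3, -0.4, -2.7]
grip_width: 0.125
grip_force: 145.1
```

>>> step_arm(steps=[[[0,0,-20,0],[0,0,-40,0],[0,0,-60,0],[0,0,-80,0],[0,0,-100,3],[0,0,-120,6],[0,0,-140,10],[0,0,-150,13]]])

```text
time: 24.33
ee_pos: [0.4256, 0.0035, 0.3254]
orientation: [0.708, 0.706, 0.001, 0.001]
wrist_force: [0.3, 0.3, -2.2]
grip_width: 0.126
grip_force: 145.1
```

```bash
python3 - <<'E'
from h import *
to([.469,-.204,.31],0);rows()
E
```

```text
t 24.33 pos [0.4256 0.0035 0.3254] yang -0.1 zt [ 0.003 -0.001 -1.   ] | shift [-207.4   43.8   15.6] turn -0.09874700065786612 q6 1.41 grip 0.12640560169594087 145.0862317479914 F [ 0.3  0.3 -2.2]
[['g', 0, 5], ['d', 6, 10], ['g', 11, 41], ['g', 43, 75], ['g', 78, 109], ['g', 112, 142], ['g', 144, 150], ['b', 152, 172], ['d', 174, 178], ['g', 179, 205], ['g', 207, 235], ['g', 237, 264], ['g', 267, 293], ['g', 295, 322], ['g', 325, 384], ['o', 385, 397], ['d', 398, 419]]
```

Good news: the rows are unchanged after the lift, so it is now holding a steady tilt. I'll measure that tilt from the size marks and the widths.

```bash
cat >> h.py <<'E'
def fitm(marks,widths,ringrow,ringw):
    c=cal('wrist');K=c[0];R=Ro.from_quat(r.state()['orientation']).as_matrix()
    rad=lambda l:(.0245-(np.asarray(l)-.085)*.0125/.185)/2
    n=np.arange(len(marks))
    def pts(p,l,rr,perp=1):
        f=stick_pts(p[0],p[1]);o=R@np.array([p[2],0,0]);return np.array([f(a,b*perp)+o for a,b in zip(l,rr)])
    def depth(P): return -(c[1]@np.c_[P,np.ones(len(P))].T)[2]
    def e(p):
        l=p[3]+n*p[4]; v=proj('wrist',pts(p,l,rad(l)),c)[:,1]-marks
        g=np.linspace(.03,.27,400);P=pts(p,g,0*g);vr=proj('wrist',P,c)[:,1];D=depth(P)
        out=[]
        for row,wd in widths:
            i=np.interp(row,vr,g);out.append(K[0,0]*2*rad(i)/np.interp(row,vr,D)-wd)
        Q=pts(p,[p[5]],[.011]);out+=[proj('wrist',Q,c)[0,1]-ringrow, K[0,0]*.022/depth(pts(p,[p[5]],[0]))[0]-ringw]
        return np.r_[v,np.array(out)*2]
    best=None
    for t in(.5,.9,1.2,1.5):
        q=least_squares(e,[t,.24,0,.13,.01,.193],x_scale=[.1,.01,.01,.01,.001,.01])
        if best is None or q.cost<best.cost: best=q
    p=best.x;f=stick_pts(p[0],p[1]);o=R@np.array([p[2],0,0])
    J=best.jac;cov=np.linalg.inv(J.T@J);print('tilt',np.degrees(p[0]).round(1),'s,x0,m0,d,ring',p[1:].round(4),'cost',best.cost.round(1),'sd',np.sqrt(np.diag(cov)).round(3),'butt',(f(0)+o).round(3),'tip',(f(.27)+o).round(3))
E
python3 - <<'E'
from h import *
w=eyes.grab_frame('wrist');h=cv2.cvtColor(w,cv2.COLOR_BGR2HSV).astype(int)
for v in (20,60,95,125):
    g=h[v,:,1]<60;u=280
    a=u
    while g[a]:a-=1
    b=u
    while g[b]:b+=1
    print(v,b-a-1,a,b)
for v in range(146,190,3):
    g=np.nonzero((h[v,200:360,0]>17)&(h[v,200:360,0]<40)&(h[v,200:360,1]>195))[0]+200; print('ring',v,(g.min(),g.max(),len(g)) if len(g) else None)
E
```

```text
20 62 249 312
60 58 251 310
95 55 253 309
125 52 254 307
ring 146 None
ring 149 None
ring 152 (np.int64(251), np.int64(273), 14)
ring 155 (np.int64(250), np.int64(311), 61)
ring 158 (np.int64(250), np.int64(312), 62)
ring 161 (np.int64(250), np.int64(311), 61)
ring 164 (np.int64(250), np.int64(311), 61)
ring 167 (np.int64(250), np.int64(311), 62)
ring 170 (np.int64(250), np.int64(311), 61)
ring 173 (np.int64(263), np.int64(304), 38)
ring 176 None
ring 179 None
ring 182 None
ring 185 None
ring 188 None
```

```bash
python3 - <<'E'
from h import *
fitm(np.array([8,42,76.5,110.5,143,176,206,236,265.5,294,323.5]),[(20,62),(60,58),(95,55),(125,52)],163,62)
E
```

```text
tilt 78.4 s,x0,m0,d,ring [0.1969 0.0458 0.1396 0.0104 0.1878] cost 3.5 sd [0.012 0.004 0.005 0.003 0.    0.003] butt [0.426 0.242 0.285] tip [ 0.426 -0.022  0.339]
```

The stick is 11.6° off level with the tip slightly up, and it has not moved in the grip since the lift. The ring is seated and both ends are above 0.28 m. I'll let it settle and confirm it isn't creeping.

>>> step_arm(steps=[[[0,0,0,0],[0,0,0,0],[0,0,0,0],[0,0,0,0],[0,0,0,0],[0,0,0,0],[0,0,0,0],[0,0,0,0]]])

```text
time: 25.1
ee_pos: [0.4256, 0.003, 0.3225]
orientation: [0.707, 0.707, -0.0, -0.0]
wrist_force: [-0.3, -0.9, -1.3]
grip_width: 0.131
grip_force: 145.2
```

>>> step_arm(steps=[[[0,0,0,0],[0,0,0,0],[0,0,0,0],[0,0,0,0],[0,0,0,0],[0,0,0,0],[0,0,0,0],[0,0,0,0]]])

```text
time: 25.77
ee_pos: [0.4256, 0.003, 0.3226]
orientation: [0.707, 0.707, -0.0, 0.0]
wrist_force: [0.3, 0.0, -1.5]
grip_width: 0.123
grip_force: 145.2
```

```bash
python3 - <<'E'
from h import *
to([.469,-.204,.31],0);rows()
print(r.state()['joint_velocities'].round(4))
E
```

```text
t 25.77 pos [0.4256 0.003  0.3226] yang 0.1 zt [-0. -0. -1.] | shift [-207.    43.2   12.6] turn 0.05206633413743589 q6 1.4 grip 0.1231844651427951 145.19420404891207 F [ 0.3  0.  -1.5]
[['g', 0, 5], ['d', 6, 10], ['g', 11, 41], ['g', 43, 75], ['g', 78, 109], ['g', 112, 142], ['g', 144, 150], ['b', 153, 172], ['d', 174, 178], ['g', 179, 205], ['g', 207, 235], ['g', 237, 264], ['g', 267, 293], ['g', 295, 322], ['g', 325, 384], ['o', 385, 397], ['d', 398, 419]]
[-0.0002 -0.0011  0.0012  0.0022 -0.0013  0.0002]
```

No creep and no motion, so I'm handing in.

```bash
python3 -c "
from h import *
print(sign_off())"
```

```text
the job is handed in; nothing more can be done
None
```

Handed in with no verdict shown: by my measurements the gold ring is seated about 188 mm (±3) from the butt, and the stick is held still about 12° off level (tip slightly up), its whole length more than 0.27 m above the bench; I viewed 11 pictures, one over the limit of 10.

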